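Clamp a media bottle on the orbital shaker

TASK

Stand the tall screw-cap glass bottle upright on the shaker's platform, between the fixed cradle and the open sliding jaw; set it down, do not drop it. Then press the spring button on the jaw's tube down through its hole and slide the jaw up to the bottle, until the button pops up through the hole where the jaw's sprung bar holds the bottle tight in the cradle. Be gentle: press and push the button, and squeeze the bottle with the bar, with less than 15 N, and leave the other things where they stand.

Things in the scene. Friction and masses are not known exactly. Their poses are not given: they have to be found in the camera images.
- shaker: Bench shaker, fixed: 200 (x) x 290 (y) mm platform on a low white housing. Origin: centre of its underside, on the bench; x from control panel to back, z up. Top of the platform's grey mat, where the bottle stands: z = 67 mm. Fixed cradle at the -y end: two upright rubber-faced plates in a 120 degree V open to +y, tops 46 mm above the mat.
- seat (a point): Point on the mat under the axis of the bottle when it sits home in the cradle, touching both plates; axes as the shaker's. With the jaw fully open the bottle has 36 mm of play: its axis fits from 0 to +36 mm in y of this frame. The jaw slides along -y towards it.
- bottle: The tall clear glass bottle with an orange screw cap, about 0.42 kg, loose on the bench. Round, 86 mm diameter, 160 mm high. Origin: centre of its underside, z up along its axis. Take it by the cap: 47 mm diameter, from 134 to 160 mm above the origin.
- hole_bottle (a point): Centre, at the top face, of the third of four round 14 mm holes, 20 mm apart and joined by an 8 mm slot, in the top of the fixed square steel tube (26 mm wide, along y, top 38 mm above the mat). This hole is the one for this bottle. Axes as the shaker's; the first hole is 40 mm to +y, the fourth 20 mm to -y.
- button_axis (a point): On the axis of the spring button at the tube's top face, 38 mm above the mat; moves with the jaw; axes as the shaker's. Above it on a threaded stem is the black thumb piece to press: flat 22 (x) x 34 (y) mm, from y = -14 to +20 mm of this point, at its -y end a ridge, 6 mm thick, 7.5 mm high, to push the jaw by. It is screwed on by hand: its flat lies anywhere from 13 to 23 mm above this point.
- jaw (a joint): Slide of the jaw towards the bottle, along -y of the shaker, m: 0 open, button in the first hole, as at the start. Holes at 0, 0.020, 0.040, 0.060; play 1.5 mm each way. The jaw is an inner tube with a T-shaped end, 104 mm wide, 40 mm high above the mat; its bar touches the seated bottle at 0.035; the bottle stops it at about 0.044. Free of the holes it slides with 1 to 3 N.
- button_foot (a point): On the button's axis at the height of the mat, below the thumb piece; moves with the jaw. How the button works: 3 N starts it down, 8 N takes it fully down, 5 mm, to a hard stop. In a hole its shoulder locks the jaw; 4 mm down (7 N) frees it. Between holes the tube holds it 4 mm down by itself; unless pressed it pops up at the next hole it crosses, 4 mm, with 3 to 6 N.
- bar_face: Black rubber face of the jaw's sprung bar, 100 x 5 x 24 mm, 15 to 39 mm above the mat. The bar is sprung: the bottle pushes it back up to 8 mm, 3.5 N to start, 7.5 N at its stop. Once the fingers let go, it drives an unlocked jaw back; a locked one stays.
- tube_rack: Orange micro tube rack, 52 x 112 x 46 mm, stands on the bench; leave alone. Origin: centre of its underside.
- timer: White pocket bench timer lying flat, 68 x 60 x 15 mm, loose; leave alone. Origin: centre of its underside.
- kit_carton: Small blue and white carton, 52 x 76 x 42 mm, loose; leave alone. Origin: centre of its underside.
Mind the look-alikes: they are no part of the job. What is shaped like the bottle but brown or yellow is not meant.

How it is judged:
By the outcome, as a careful person would: the job done as asked, in the order asked, and still so for the second after the job is handed in, with the robot touching nothing.
It also fails if it takes over 72 s, if anything falls off the work surface, if the arm or the gripper's body presses on something with over 40 N, if the wrist force passes 120 N, or if a joint passes its speed limit or range.

ROBOT

A 6-joint arm with a two-finger parallel gripper is mounted at the origin on a cart in front of the work surface, level with it; the furniture and walls round the work are solid. World frame = base frame: x ahead of the robot, y to its left, z up, the work surface at z = 0. Lengths are in m, angles in rad, forces in N, time in s.
With the tool pointing down it reaches from about 0.35 to 0.725 m from the base axis. Payload 6 kg.
Tool frame: the origin (TCP) lies midway between the tips of the shut fingers; the grasp point (between the pads) lies behind it (bot.grip_point_offset is the z of the grasp point in the tool frame, in m); z points along the fingers, y is the line along which they close (so a half turn about z gives the same grasp; the last joint's range is limited). The gripper opens to 85 mm and grips with 20 to 120 N. Pads are 22 mm wide; open, the fingers measure 114 mm over their backs; the gripper's body (76 mm by 85 mm) begins 54 mm behind the grasp point. The pads swing forward as they close: fully open they stand 13 mm farther back than shut.
Start: joints at [-0.996, 0.04, 0.085, 0, -1.615, -0.334], TCP at [0.143, -0.583, 0.231] pointing down, gripper open.
Joint ranges: [-2.56, 2.56], [-1.29, 2.01], [-1.08, 1.49], [-3.29, 1.98], [-2.81, -0.18], [-2.99, 2.99]. Speed limits (rad/s): [2.57, 2.57, 3.01, 3.14, 3.14, 3.14].

INTERFACE

Orientations are given as a unit quaternion [x, y, z, w].
In Python, from workcell import bot gives the robot as it stands.
- The arm moves only by the tool apply_moves, never from a script. Its argument "increments" is a list of rows, each a list of 3 entries, a list of its own where there are three numbers: the shift along the world's x, y, z in mm, then the turn about the world's z in rad, then the opening, from -1 (shut) to 1 (fully open). In form: [[[x, y, z], spin, hand], ...]. A call has 1 to 20 rows; each row shifts and turns the commanded pose from where the row before left it; what a row does not reach is not made up. A row lasts 1/12 s, in which the tool goes at most 41.7 mm and 7.16 degrees, less where a joint would pass 70% of its speed; a pose out of reach is approached as far as the arm can. A call is refused whole if a number of a shift passes 41.7 or a number of a turn 0.125, either way. A call with a gripper value outside its range is refused whole. The fingers move at their own pace and stop on an object; the grip force is fixed at half the most. Time passes only in rows, so rows that do not move let the fingers close. It gives the time, the measured TCP pose, the force, the opening and the grip force at its end, in the units of the state.
- bot.observe(): the state, without advancing time (a new reading comes with each control period).
- bot.capture(name): name is "scene" or "top" or "wrist"; returns a dict with "img" (384x512x3 uint8, red, green, blue), "intrinsics" (3x3 intrinsics, pixels), "extrinsics" (4x4, takes a point from camera to world coordinates); the wrist camera has in their place "hand_eye" (4x4, takes a point from camera to tool coordinates, whose origin is the TCP and whose axes are the flange's). Camera axes: x right, y down, z forward; pixel columns grow to the right and rows downward; lengths in m; the calibration is good to about 2 mm. A picture is of the moment at which its call begins: read the wrist's pose just before it. There is no depth.
- bot.job_done(): hands the job in; it is judged then, once.
The state is a dict: "clock": time; "qpos": joint angles; "joint_velocities": joint speeds; "joint_efforts": joint torques, N m; "position": TCP position; "orientation": TCP orientation; "wrist_force": force on the tool from outside, world axes, zero at the start; "ft_torque": the same for the moment, N m; "grip_width": finger opening in m; "finger_force": force on a finger pad.
Only numpy, scipy, OpenCV 4.12 (cv2) and the standard library are available. Lean on these libraries where they do the work, as an engineer would, in place of code of your own. Each camera call takes 0.05 s, during which the arm holds its last target. There are 200 camera calls.

## Working session

There is one attempt and no reset: what is moved stays moved. The work goes in short steps, Python scripts to look and compute and a tool call to move; the robot and the scene stay as the last step left them, time stands still between calls to the robot, and variables do not carry over. Pictures are saved under pics/ and viewed, at most 10 in all, crops included, and the job is handed in when it is done.

Besides the shell and the picture viewer there is one more tool, called after "Request:" as name([rows], argument=value, ...), one row to a line, values as JSON. apply_moves: Moves the arm, as the interface text tells. Its arguments: {"type":"object","properties":{"increments":{"type":"array","items":{"type":"array"}}},"required":["increments"]}

```bash
mkdir -p pics; ls; cat > h.py <<'E'
import numpy as np, cv2
from workcell import bot
def save(name,fn):
    c=bot.capture(name); cv2.imwrite('pics/'+fn+'.png',cv2.cvtColor(c['img'],cv2.COLOR_RGB2BGR)); return c
def ray(K,T,u,v):
    d=T[:3,:3]@np.linalg.solve(np.array(K),[u,v,1.]); return T[:3,3],d
def onz(K,T,u,v,z):
    o,d=ray(K,np.array(T),u,v); return o+d*(z-o[2])/d[2]
def proj(K,T,p):
    q=np.linalg.inv(T)@np.append(p,1); q=np.array(K)@q[:3]; return q[:2]/q[2]
E
python3 - <<'E'
from h import *
import pickle
o=bot.observe(); print(o, bot.grip_point_offset)
cs={n:save(n,n+'0') for n in('scene','top')}
for n,c in cs.items(): print(n,np.array(c['intrinsics']).round(1).tolist(),np.array(c['extrinsics']).round(3).tolist())
pickle.dump(cs,open('c0.pkl','wb'))
a=[cv2.imread(f'pics/{n}0.png') for n in('scene','top')]
for n,i in zip(('scene','top'),a): cv2.imwrite(f'pics/{n}0b.png',cv2.resize(i,(800,600),interpolation=cv2.INTER_CUBIC))
E
```

```text
pics
{'clock': 0.0, 'qpos': array([-9.96287181e-01,  4.08152442e-02,  8.38245553e-02, -4.99102697e-04,
       -1.61552571e+00, -3.33699761e-01]), 'joint_velocities': array([0.00075494, 0.00026688, 0.00037856, 0.00117435, 0.00254836,
       0.00074231]), 'joint_efforts': array([-3.46922880e-04, -3.68210256e+01,  3.47423458e+01,  6.93292961e+00,
       -5.38177512e-03, -4.02227431e-05]), 'position': array([ 0.14310311, -0.58233897,  0.23027755]), 'orientation': array([-1.20124796e-01,  9.92758395e-01,  8.82237080e-04, -1.53216705e-04]), 'wrist_force': array([-0.07251528, -0.32812158,  0.73276351]), 'ft_torque': array([-0.01040013, -0.02128759, -0.01549112]), 'finger_force': 0.0, 'grip_width': 0.08528845963523152} -0.0187
scene [[483.2, 0.0, 259.3], [0.0, 483.2, 186.6], [0.0, 0.0, 1.0]] [[0.706, -0.402, 0.583, -0.431], [-0.708, -0.398, 0.583, -1.084], [-0.002, -0.825, -0.566, 1.032], [0.0, 0.0, 0.0, 1.0]]
top [[367.0, 0.0, 257.3], [0.0, 367.0, 187.6], [0.0, 0.0, 1.0]] [[-0.01, -0.996, 0.089, 0.422], [-1.0, 0.011, 0.007, -0.168], [-0.008, -0.089, -0.996, 1.378], [0.0, 0.0, 0.0, 1.0]]
```

View pics/scene0b.png

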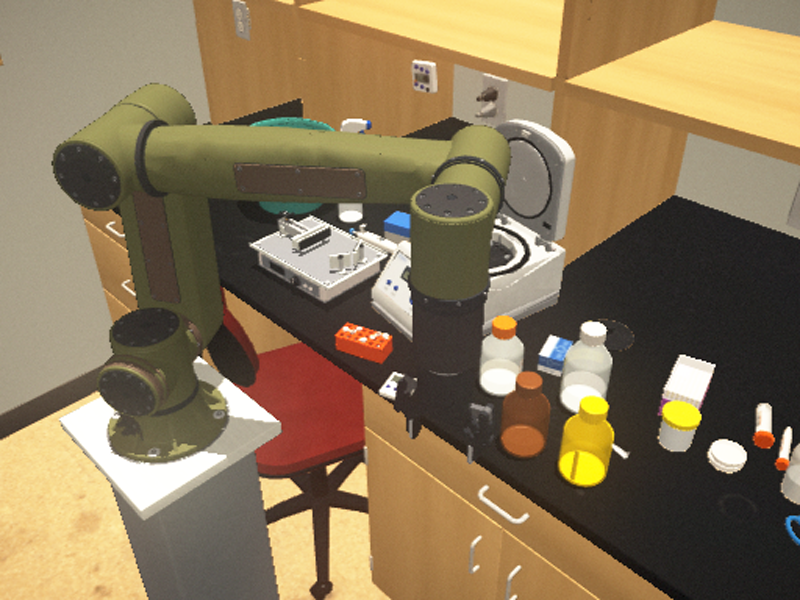

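View pics/top0b.png

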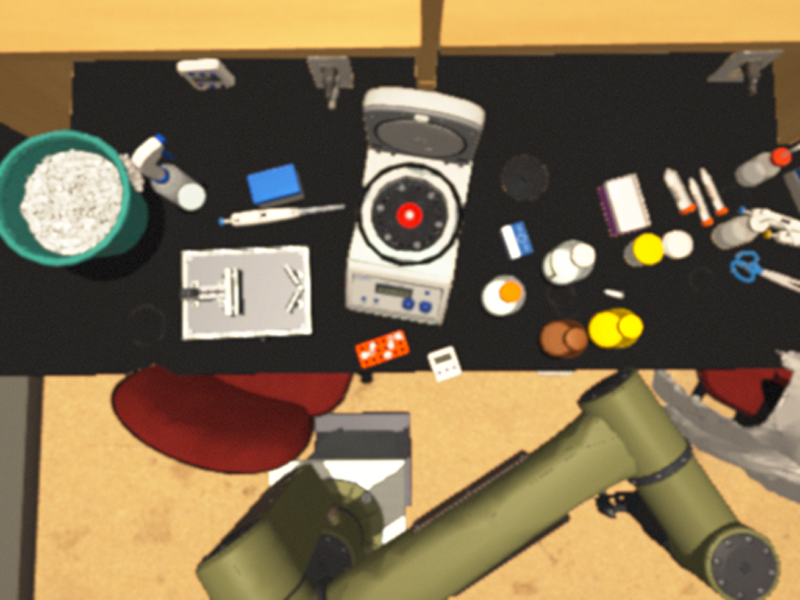

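Candidates (scene picture, 800x600): clear bottle with orange cap (504,328), clear with white cap (592,335), brown (530,385) and yellow (593,410). I choose the clear one with the orange cap. In the top picture its cap is at (510,292), and the shaker is at (247,293) with the V cradle on its right (-y).

```bash
python3 - <<'E'
import cv2,numpy as np
t=cv2.imread('pics/top0.png'); s=cv2.imread('pics/scene0.png')
def crop(i,x,y,w,h,k): return cv2.resize(i[y:y+h,x:x+w],(w*k,h*k),interpolation=cv2.INTER_CUBIC)
# top: shaker x 108..208,y150..222 k=4 ; bottle x 300..350
A=crop(t,108,150,100,75,4); B=crop(t,295,165,65,75,4)
C=crop(s,155,130,100,68,4); D=crop(s,295,195,65,68,4)
cv2.imwrite('pics/crop1.png',np.vstack([np.hstack([A,B]),np.hstack([C,D])]))
E
```

```text
(no output)
```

View pics/crop1.png

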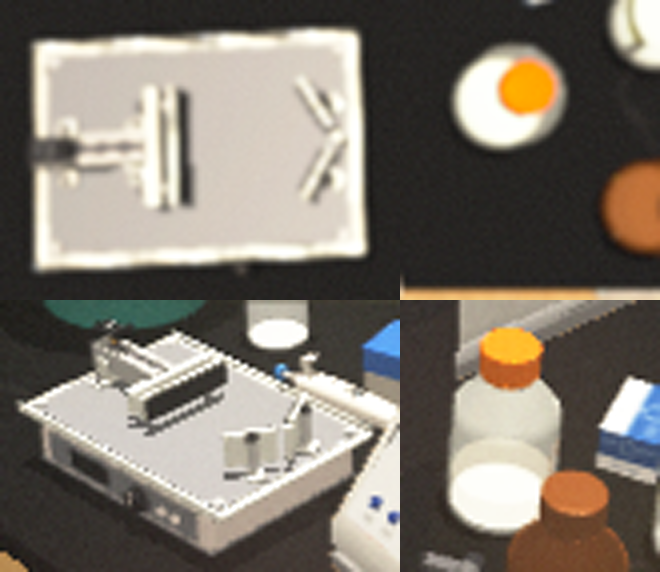

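```bash
python3 - <<'E'
from h import *; import pickle
cs=pickle.load(open('c0.pkl','rb'))
c=cs['top'];K,T=c['intrinsics'],np.array(c['extrinsics'])
P=lambda u,v,z:(onz(K,T,u,v,z)*1000).round(1)
cr=lambda a,b:(a/4+108,b/4+150)
for q in[(33,40),(357,30),(367,252),(38,268)]: print('plat',P(*cr(*q),.067))
print('V apex',P(*cr(335,135),.113),'tips',P(*cr(297,80),.113),P(*cr(307,200),.113))
print('bar R edge ends',P(*cr(176,88),.107),P(*cr(182,206),.107),'thumb',P(*cr(50,150),.122))
print('cap top',P(295+128/4,165+86/4,.16),'base',P(295+108/4,165+100/4,.04))
for n,(u,v),z in[('white',(582,255),.16),('brown',(575,340),.16),('yellow',(630,325),.16),('cfuge FL',(348,305),.1),('cf FR',(442,322),.1),('cf lidfront',(360,250),.2),('lid top L',(365,95),.3),('rack',(383,348),.046),('timer',(445,363),.015)]:
  print(n,P(u*.64,v*.64,z))
c=cs['scene'];K,T=c['intrinsics'],np.array(c['extrinsics'])
print('scene cap',P(295+111/4,195+45/4,.16))
print(np.array(bot.capture('wrist')['hand_eye']).round(3).tolist(),np.array(bot.capture('wrist')['intrinsics']).tolist())
E
```

```text
plat [645.  351.8  67. ]
plat [650.9  58.   67. ]
plat [450.4  48.1  67. ]
plat [439.1 342.3  67. ]
V apex [551.   68.8 113. ] tips [599.4 102.2 113. ] [494.8  92.7 113. ]
bar R edge ends [594.4 209.4 107. ] [491.  202.6 107. ] thumb [539.7 313.  122. ]
cap top [ 532.2 -390.8  160. ] base [ 530.4 -394.2   40. ]
white [ 608.8 -544.7  160. ]
brown [ 427.7 -523.1  160. ]
yellow [ 458.2 -640.3  160. ]
cfuge FL [510.9 -37.4 100. ]
cf FR [ 470.8 -246.7  100. ]
cf lidfront [618.2 -72.7 200. ]
lid top L [906.8 -91.5 300. ]
rack [ 414.2 -112.7   46. ]
timer [ 377.4 -257.5   15. ]
scene cap [ 527.1 -395.2  160. ]
[[0.0, -0.947, -0.321, 0.082], [1.0, -0.0, 0.001, -0.001], [-0.001, -0.321, 0.947, -0.142], [0.0, 0.0, 0.0, 1.0]] [[303.2843650466093, 0.0, 253.50750309499722], [0.0, 303.2843650466093, 190.5655286586943], [0.0, 0.0, 1.0]]
```

The crop confirms a clear bottle with an orange cap, its cap top near (530,-392). The shaker centre is about (546,200) with a yaw of about +2.5°. I'll go above the bottle for a close look.

Request:
apply_moves([
  [[10, 5, 15], 0, 1],
  [[30, 14, 5], -0.05, 1],
  [[30, 14, 5], -0.05, 1],
  [[30, 15, 5], -0.05, 1],
  [[30, 15, 0], -0.05, 1],
  [[30, 15, 0], 0, 1],
  [[30, 15, 0], 0, 1],
  [[30, 15, 0], 0, 1],
  [[30, 15, 0], 0, 1],
  [[30, 15, 0], 0, 1],
  [[30, 15, 0], 0, 1],
  [[30, 15, 0], 0, 1],
  [[30, 10, 0], 0, 1],
  [[17, 2, 0], 0, 1],
  [[0, 0, 0], 0, 1],
  [[0, 0, 0], 0, 1],
])

```text
clock: 1.53
position: [0.5307, -0.4021, 0.26]
orientation: [-0.021, 1.0, 0.0, -0.001]
wrist_force: [-0.4, -1.1, -0.1]
grip_width: 0.0852
finger_force: 0.0
```

```bash
cat >> h.py <<'E'
from scipy.spatial.transform import Rotation
def wrist(fn):
    o=bot.observe(); c=save('wrist',fn)
    T=np.eye(4);T[:3,:3]=Rotation.from_quat(o['orientation']).as_matrix();T[:3,3]=o['position']
    return o,c['intrinsics'],T@np.array(c['hand_eye']),c['img']
E
python3 - <<'E'
from h import *
o,K,T,img=wrist('w1')
print(o['position'],o['orientation'],o['qpos'].round(2),o['wrist_force'].round(2),o['clock'])
h=cv2.cvtColor(img,cv2.COLOR_RGB2HSV); m=((h[...,0]>8)&(h[...,0]<22)&(h[...,1]>170)&(h[...,2]>200)).astype(np.uint8)
n,l,s,ce=cv2.connectedComponentsWithStats(m)
for i in range(1,n):
  if s[i,4]>300: print(s[i],ce[i], (onz(K,T,*ce[i],.16)*1000).round(1))
print(proj(K,T,[.530,-.392,.16]))
E
```

```text
[ 0.53070635 -0.40212628  0.25999687] [-2.10513673e-02  9.99777834e-01  4.76954285e-04 -9.46252703e-04] [-0.35  0.22  0.34 -0.   -1.69 -1.18] [-0.36 -1.11 -0.08] 1.5333
[265.89242564 189.91060963]
```

View pics/w1.png

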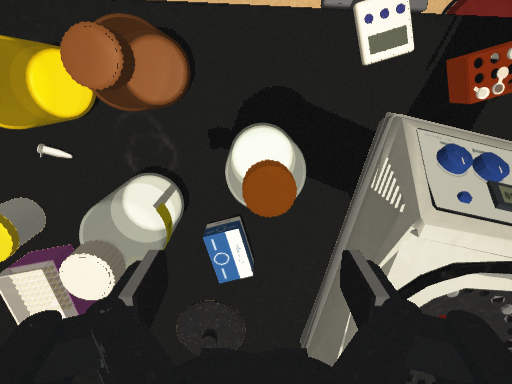

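The wrist view shows the orange cap at (269,188), giving roughly (531,-390) mm. Nothing stands close beside it. I'll descend and grip.

Request:
apply_moves([
  [[0, 6, -15], 0, 1],
  [[0, 6, -25], 0, 1],
  [[0, 0, -25], 0, 1],
  [[0, 0, -25], 0, 1],
  [[0, 0, -20], 0, 1],
  [[0, 0, -12], 0, 1],
  [[0, 0, -8], 0, 1],
  [[0, 0, 0], 0, 1],
  [[0, 0, 0], 0, 0.4],
  [[0, 0, 0], 0, -0.2],
  [[0, 0, 0], 0, -1],
  [[0, 0, 0], 0, -1],
  [[0, 0, 0], 0, -1],
  [[0, 0, 0], 0, -1],
  [[0, 0, 0], 0, -1],
  [[0, 0, 0], 0, -1],
])

```text
clock: 2.92
position: [0.5308, -0.3911, 0.1334]
orientation: [-0.021, 1.0, -0.001, 0.001]
wrist_force: [-0.4, 0.9, 6.1]
grip_width: 0.0447
finger_force: 60.0
```

Request:
apply_moves([
  [[0, 0, 5], 0, -1],
  [[0, 0, 10], 0, -1],
  [[0, 0, 15], 0, -1],
  [[0, 0, 20], 0, -1],
  [[-5, 0, 25], 0, -1],
  [[-10, 0, 25], 0, -1],
  [[-10, 5, 25], 0, -1],
  [[-15, 10, 25], 0, -1],
  [[-15, 15, 25], 0, -1],
  [[-15, 20, 25], 0, -1],
  [[-15, 25, 5], 0, -1],
  [[-10, 25, 0], 0, -1],
])

```text
clock: 3.92
position: [0.4339, -0.2903, 0.3389]
orientation: [-0.02, 1.0, -0.0, 0.001]
wrist_force: [1.6, 0.5, -5.3]
grip_width: 0.0454
finger_force: 60.5
```

Request:
apply_moves([
  [[-5, 25, 0], 0, -1],
  [[0, 30, 0], 0, -1],
  [[0, 30, 0], 0, -1],
  [[0, 30, 0], 0, -1],
  [[0, 30, 0], 0, -1],
  [[0, 30, 0], 0, -1],
  [[0, 30, 0], 0, -1],
  [[0, 30, 0], 0, -1],
  [[0, 30, 0], 0, -1],
  [[5, 20, 0], 0, -1],
  [[0, 15, 0], 0, -1],
  [[0, 0, 0], 0, -1],
  [[0, 0, 0], 0, -1],
])

```text
clock: 5.0
position: [0.4347, 0.01, 0.3359]
orientation: [-0.021, 1.0, -0.0, -0.001]
wrist_force: [-0.3, -0.4, -5.6]
grip_width: 0.0449
finger_force: 61.0
```

```bash
python3 - <<'E'
from h import *
import pickle
o,K,T,img=wrist('w2'); pickle.dump((o,K,T,img),open('w2.pkl','wb'))
print(o['position'],o['wrist_force'].round(2),o['qpos'].round(2))
i=cv2.imread('pics/w2.png'); 
for n,p in dict(seat=[.545,.120,.113],thumb=[.540,.313,.122]).items(): print(n,proj(K,T,p))
cv2.imwrite('pics/w2b.png',cv2.resize(i[60:330,240:512],None,fx=2.2,fy=2.2,interpolation=cv2.INTER_CUBIC))
E
```

```text
[0.43473992 0.01002211 0.33586929] [-0.31 -0.4  -5.57] [ 0.49 -0.36 -0.08 -0.   -1.86 -2.02]
seat [331.68270845 242.00606225]
thumb [478.9543305  247.43667168]
```

View pics/w2b.png

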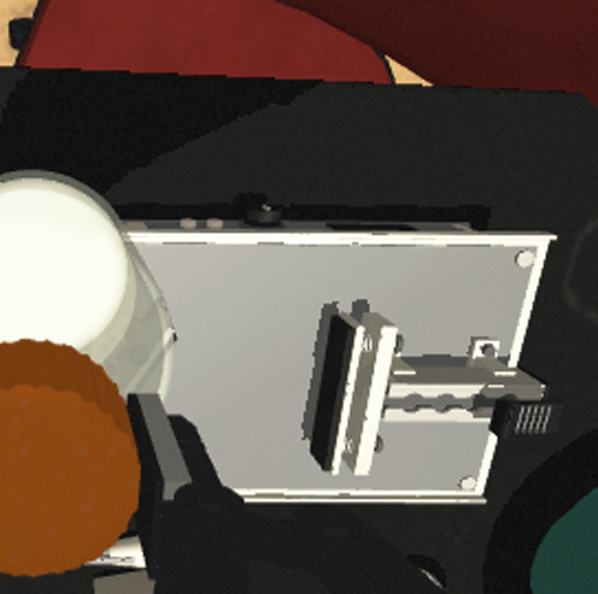

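```bash
python3 - <<'E'
from h import *
import pickle
o,K,T,img=pickle.load(open('w2.pkl','rb'))
f=lambda u,v,z:(onz(K,T,240+u/2.2,60+v/2.2,z)*1000).round(1)
for n,u,v,z in[('corner nr',553,237,.067),('corner fr',483,500,.067),('near edge',140,240,.067),('far edge',240,496,.067),('bar top n',361,325,.106),('bar top f',330,470,.106),('bar bot n',343,316,.082),('bar bot f',312,462,.082),('tubeline',390,403,.105),('tubeline',480,403,.105),('thumb',526,418,.123)]: print(n,f(u,v,z))
cv2.imwrite('pics/w2c.png',cv2.resize(cv2.cvtColor(img,cv2.COLOR_RGB2BGR)[190:290,370:512],None,fx=5,fy=5,interpolation=cv2.INTER_CUBIC))
E
```

```text
corner nr [444.1 342.6  67. ]
corner fr [641.3 349.5  67. ]
near edge [457.3  80.9  67. ]
far edge [645.4 172.   67. ]
bar top n [494.2 211.4 106. ]
bar top f [595.4 211.7 106. ]
bar bot n [497.6 212.   82. ]
bar bot f [605.2 211.4  82. ]
tubeline [546.  240.7 105. ]
tubeline [543.6 297.2 105. ]
thumb [543.2 313.4 123. ]
```

View pics/w2c.png

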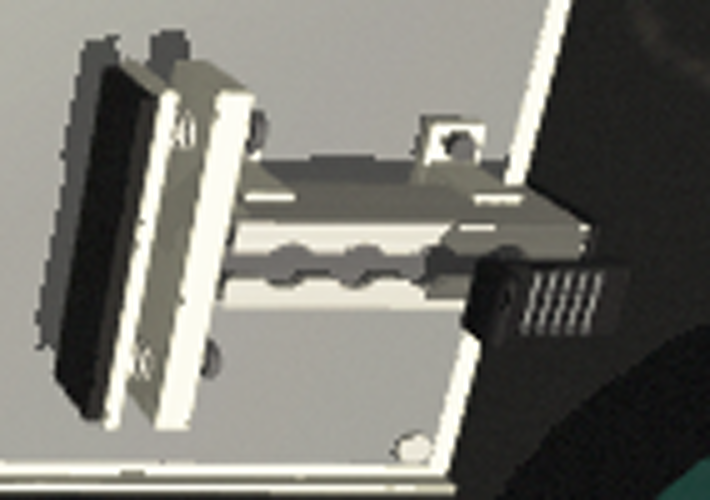

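The enlarged crop shows the holes at (288,265), (362,262) and (435,260) with the thumb piece at about (550,300). The rubber's bar face is at y≈205, so the seat is near (549,124). I'll place at y≈132, inside the 36 mm of play.

Request:
apply_moves([
  [[14, 12, 0], 0, -1],
  [[20, 20, 0], 0, -1],
  [[20, 25, 0], 0, -1],
  [[20, 25, 0], 0, -1],
  [[20, 20, 0], 0, -1],
  [[20, 20, 0], 0, -1],
  [[0, 0, -15], 0, -1],
  [[0, 0, -25], 0, -1],
  [[0, 0, -25], 0, -1],
  [[0, 0, -20], 0, -1],
  [[0, 0, -15], 0, -1],
  [[0, 0, -10], 0, -1],
  [[0, 0, -7], 0, -1],
  [[0, 0, -5], 0, -1],
  [[0, 0, 0], 0, -1],
  [[0, 0, 0], 0, -1],
])

```text
clock: 6.38
position: [0.5494, 0.1311, 0.215]
orientation: [-0.02, 1.0, 0.0, 0.0]
wrist_force: [0.6, 0.5, -5.5]
grip_width: 0.0449
finger_force: 61.6
```

```bash
python3 - <<'E'
from h import *
save('top','t2');c=save('scene','s2')
o=bot.observe();print(o['position'])
t=cv2.imread('pics/t2.png');s=cv2.imread('pics/s2.png')
f=lambda i,x,y:cv2.resize(i[y:y+100,x:x+100],(400,400),interpolation=cv2.INTER_CUBIC)
cv2.imwrite('pics/crop2.png',np.hstack([f(t,108,125),f(s,155,110)]))
E
```

```text
[0.54951864 0.13139927 0.21551487]
```

View pics/crop2.png

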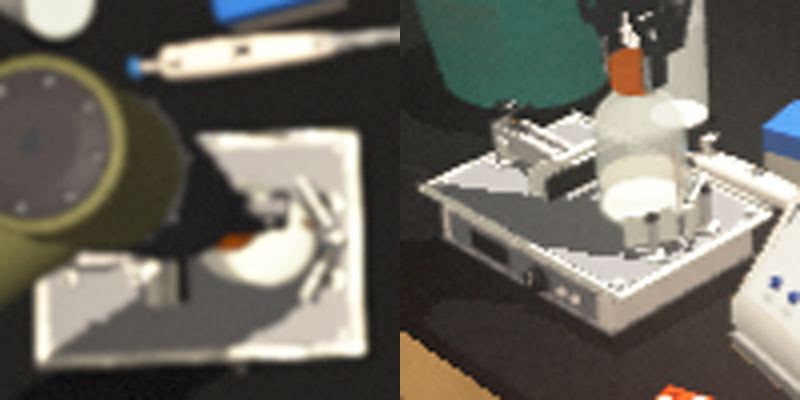

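The bottle hangs above the mat between the V, at top crop (320,240), and the jaw. I'll lower it slowly.

Request:
apply_moves([
  [[0, 0, -4], 0, -1],
  [[0, 0, -4], 0, -1],
  [[0, 0, -3], 0, -1],
  [[0, 0, -1], 0, -1],
  [[0, 0, 0], 0, -1],
])

```text
clock: 6.9
position: [0.5489, 0.1313, 0.2016]
orientation: [-0.02, 1.0, -0.0, -0.0]
wrist_force: [-0.3, 0.4, -6.3]
grip_width: 0.0452
finger_force: 61.6
```

Request:
apply_moves([
  [[0, 0, -1], 0, -1],
  [[0, 0, -1], 0, -1],
  [[0, 0, 0], 0, -1],
])

```text
clock: 7.15
position: [0.5493, 0.1313, 0.2007]
orientation: [-0.02, 1.0, 0.0, 0.0]
wrist_force: [-0.2, -0.2, -5.0]
grip_width: 0.0453
finger_force: 61.7
```

Request:
apply_moves([
  [[0, 0, -1], 0, -1],
  [[0, 0, 0], 0, -1],
])

```text
clock: 7.32
position: [0.5496, 0.1313, 0.2006]
orientation: [-0.02, 1.0, 0.0, 0.001]
wrist_force: [-0.3, 0.7, 0.9]
grip_width: 0.0451
finger_force: 62.4
```

Touched down. I'll release it and rise.

Request:
apply_moves([
  [[0, 0, 0], 0, 0.3],
  [[0, 0, 0], 0, 0.6],
  [[0, 0, 0], 0, 1],
  [[0, 0, 0], 0, 1],
  [[0, 0, 0], 0, 1],
  [[0, 0, 3], 0, 1],
  [[0, 0, 12], 0, 1],
  [[0, 0, 25], 0, 1],
  [[0, 0, 30], 0, 1],
  [[0, 0, 20], 0, 1],
  [[0, 25, 0], 0, 1],
  [[0, 30, 0], 0, 0],
  [[0, 30, 0], 0, -1],
  [[0, 30, 0], 0, -1],
  [[0, 25, 0], 0, -1],
  [[0, 0, 0], 0, -1],
  [[0, 0, 0], 0, -1],
  [[0, 0, 0], 0, -1],
])

```text
clock: 8.82
position: [0.5492, 0.2712, 0.2901]
orientation: [-0.021, 1.0, 0.0, 0.0]
wrist_force: [-0.8, 0.0, 0.1]
grip_width: 0.0004
finger_force: 0.0
```

```bash
python3 - <<'E'
from h import *
import pickle
o,K,T,img=wrist('w3'); pickle.dump((o,K,T,img),open('w3.pkl','wb'))
print(o['position'],o['orientation'],o['wrist_force'].round(2),o['qpos'].round(2),o['grip_width'])
for n,p in dict(seat=[.549,.124,.067],cap=[.549,.131,.227],thumb=[.543,.313,.122],tcp=o['position']).items(): print(n,proj(K,T,p).round())
cv2.imwrite('pics/w3b.png',cv2.resize(cv2.cvtColor(img,cv2.COLOR_RGB2BGR),(800,600),interpolation=cv2.INTER_CUBIC))
E
```

```text
[0.54922353 0.27119952 0.2900876 ] [-2.05067277e-02  9.99789653e-01  4.75656027e-05  3.49464231e-04] [-0.76  0.02  0.09] [ 0.79  0.09  0.24  0.   -1.72 -2.32] 0.0003940986526882245
seat [133. 153.]
cap [ 59. 198.]
thumb [294. 165.]
tcp [254. 250.]
```

View pics/w3b.png

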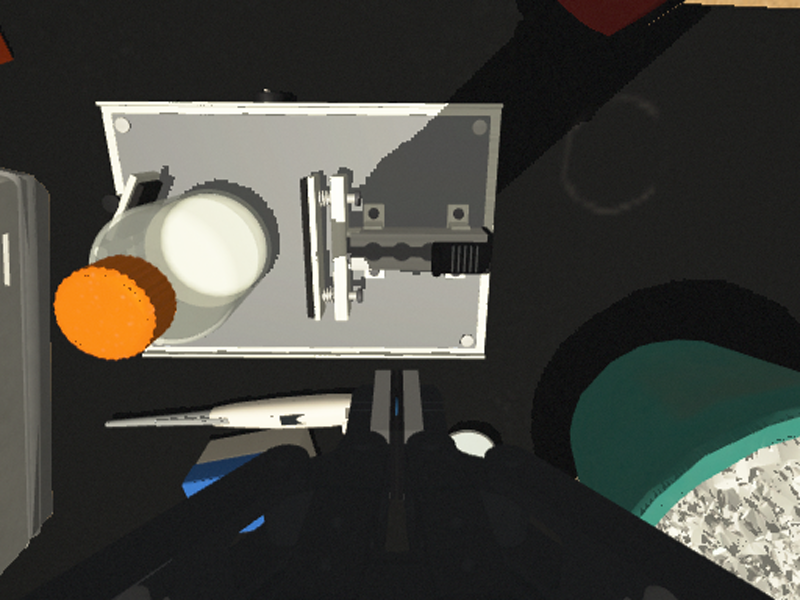

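```bash
python3 - <<'E'
from h import *
import pickle
o,K,T,img=pickle.load(open('w3.pkl','rb'))
f=lambda u,v,z:(onz(K,T,u*.64,v*.64,z)*1000).round(1)
for z in(.118,.123,.128): print(z,'L',f(432,257,z+.007),'R',f(490,256,z),'ridge R',f(450,257,z+.007),'top/bot',f(470,241,z),f(470,274,z))
print('h3',f(403,251,.105),'h4',f(373,251,.105),'barface',f(303,178,.106),f(308,317,.106))
print('tip halfwidth px', proj(K,T,o['position']+np.array([0,.007,0])),proj(K,T,o['position']))
E
```

```text
0.118 L [542.3 294.5 125. ] R [541.7 334.5 118. ] ridge R [541.8 306.5 125. ] top/bot [531.9 320.  118. ] [554.9 322.1 118. ]
0.123 L [541.1 294.1 130. ] R [540.5 333.4 123. ] ridge R [540.6 305.8 130. ] top/bot [530.9 319.1 123. ] [553.5 321.2 123. ]
0.128 L [539.9 293.6 135. ] R [539.3 332.3 128. ] ridge R [539.4 305.2 135. ] top/bot [529.9 318.3 128. ] [552.1 320.3 128. ]
h3 [543.7 275.6 105. ] h4 [544.5 254.5 105. ] barface [496.3 206.4 106. ] [595.9 207.9 106. ]
tip halfwidth px [267.66034234 250.75872853] [254.45974627 250.28491828]
```

Bottle stands free on the mat by the cradle, cap at (113,310). The thumb piece is at (432–490, 241–274). The button axis is about (542,314), and the ridge face is near y≈306. I'll press at (542,318).

Request:
apply_moves([
  [[-2, 12, -10], 0, -1],
  [[-2, 15, -20], 0, -1],
  [[-2, 15, -30], 0, -1],
  [[-1, 5, -30], 0, -1],
  [[0, 0, -25], 0, -1],
  [[0, 0, -20], 0, -1],
  [[0, 0, -12], 0, -1],
  [[0, 0, 0], 0, -1],
  [[0, 0, 0], 0, -1],
])

```text
clock: 9.62
position: [0.5424, 0.318, 0.1428]
orientation: [-0.02, 1.0, -0.0, 0.0]
wrist_force: [0.4, 0.0, 0.8]
grip_width: -0.0002
finger_force: 0.0
```

```bash
python3 - <<'E'
from h import *
import pickle
o,K,T,img=wrist('w4')
print(o['position'],o['wrist_force'].round(2))
for n,p in dict(tcp=o['position'],).items(): print(n,proj(K,T,p).round())
cv2.imwrite('pics/w4b.png',cv2.resize(cv2.cvtColor(img,cv2.COLOR_RGB2BGR)[130:320,140:393],(800,600),interpolation=cv2.INTER_CUBIC))
E
```

```text
[0.54235324 0.31796581 0.14277512] [0.4  0.04 0.8 ]
tcp [254. 250.]
```

View pics/w4b.png

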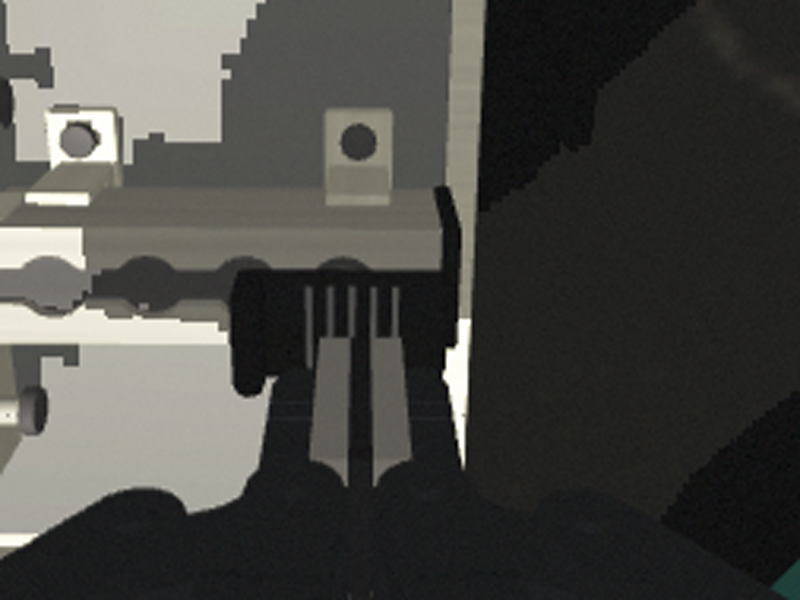

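Request:
apply_moves([
  [[0, 0, -6], 0, -1],
  [[0, 0, -6], 0, -1],
  [[0, 0, -3], 0, -1],
  [[0, 0, 0], 0, -1],
  [[0, 0, 0], 0, -1],
])

```text
clock: 10.08
position: [0.5421, 0.3183, 0.1271]
orientation: [-0.02, 1.0, -0.0, -0.0]
wrist_force: [-0.3, 0.1, 0.2]
grip_width: 0.0002
finger_force: 0.0
```

Request:
apply_moves([
  [[0, 0, -1.5], 0, -1],
  [[0, 0, -1.5], 0, -1],
  [[0, 0, 0], 0, -1],
  [[0, 0, 0], 0, -1],
])

```text
clock: 10.42
position: [0.5421, 0.3183, 0.1243]
orientation: [-0.02, 1.0, 0.0, 0.0]
wrist_force: [0.2, -0.4, 0.1]
grip_width: 0.0002
finger_force: 0.0
```

Request:
apply_moves([
  [[0, 0, -1.5], 0, -1],
  [[0, 0, -1.5], 0, -1],
  [[0, 0, 0], 0, -1],
  [[0, 0, 0], 0, -1],
])

```text
clock: 10.75
position: [0.5423, 0.3184, 0.122]
orientation: [-0.02, 1.0, 0.0, 0.0]
wrist_force: [-0.6, -0.4, 3.7]
grip_width: -0.0001
finger_force: 2.2
```

Request:
apply_moves([
  [[0, 0, -1], 0, -1],
  [[0, 0, -1], 0, -1],
  [[0, 0, 0], 0, -1],
  [[0, 0, 0], 0, -1],
])

```text
clock: 11.08
position: [0.5424, 0.3185, 0.1203]
orientation: [-0.02, 1.0, 0.0, 0.001]
wrist_force: [-2.6, -0.8, 6.6]
grip_width: -0.0001
finger_force: 3.0
```

Request:
apply_moves([
  [[0, 0, -1], 0, -1],
  [[0, 0, -1], 0, -1],
  [[0, 0, 0], 0, -1],
  [[0, 0, 0], 0, -1],
])

```text
clock: 11.42
position: [0.5425, 0.3185, 0.1189]
orientation: [-0.021, 1.0, 0.0, 0.001]
wrist_force: [-3.3, -0.9, 7.5]
grip_width: -0.0001
finger_force: 4.1
```

Request:
apply_moves([
  [[0, 0, -1], 0, -1],
  [[0, 0, 0], 0, -1],
  [[0, 0, 0], 0, -1],
])

```text
clock: 11.67
position: [0.5426, 0.3186, 0.1189]
orientation: [-0.021, 1.0, 0.001, 0.001]
wrist_force: [-4.4, -1.0, 11.5]
grip_width: -0.0001
finger_force: 5.7
```

Request:
apply_moves([
  [[0, 0, 0.5], 0, -1],
  [[0, -1.5, 0], 0, -1],
  [[0, -1.5, 0], 0, -1],
  [[0, -1.5, 0], 0, -1],
  [[0, -1.5, 0], 0, -1],
  [[0, 0, 0], 0, -1],
])

```text
clock: 12.17
position: [0.5427, 0.3129, 0.1189]
orientation: [-0.021, 1.0, 0.001, 0.001]
wrist_force: [-2.6, 0.5, 9.1]
grip_width: -0.0002
finger_force: 4.6
```

Request:
apply_moves([
  [[0, -1.5, 0], 0, -1],
  [[0, -1.5, 0], 0, -1],
  [[0, -1.5, 0], 0, -1],
  [[0, -1.5, 0], 0, -1],
  [[0, 0, 0], 0, -1],
])

```text
clock: 12.58
position: [0.5428, 0.3069, 0.1189]
orientation: [-0.021, 1.0, 0.001, 0.001]
wrist_force: [-1.0, 0.9, 9.6]
grip_width: -0.0
finger_force: 4.4
```

```bash
cat > tm.py <<'E'
from h import *
import sys
a=cv2.imread('pics/w4.png',0)
o,K,T,img=wrist(sys.argv[1]); b=cv2.cvtColor(img,cv2.COLOR_RGB2GRAY)
print(o['position'].round(4),o['wrist_force'].round(1))
for n,(x,y,w,h) in dict(thumb=(205,213,55,22),post=(242,163,24,32),tipref=(236,238,36,30)).items():
    r=cv2.matchTemplate(b,a[y:y+h,x:x+w],cv2.TM_CCOEFF_NORMED); _,s,_,l=cv2.minMaxLoc(r); print(n,l[0]-x,l[1]-y,round(s,2))
E
python3 tm.py w5
```

```text
[0.5428 0.3069 0.1189] [-1.   0.9  9.6]
thumb 93 33 0.64
post 17 9 0.8
tipref 0 0 0.98
```

```bash
python3 - <<'E'
from h import *
for f in('w4','w5'):
    b=cv2.imread(f'pics/{f}.png',0)
    for v in(232,240,250): print(f,v,' '.join(map(str,b[v,196:250:2])))
E
```

```text
w4 232 233 229 230 229 230 229 230 111 87 21 19 20 15 18 20 21 20 20 24 24 34 63 19 22 79 21 19
w4 240 177 177 175 176 176 177 177 176 176 21 20 23 20 22 19 23 22 23 22 21 35 76 39 92 92 93 93
w4 250 175 174 174 173 173 175 175 175 174 23 21 18 19 21 171 170 25 26 29 27 26 28 93 94 92 94 93
w5 232 48 53 52 51 52 50 57 17 18 18 20 19 22 21 21 21 20 20 19 18 21 21 22 22 22 19 18
w5 240 51 51 54 51 51 45 18 21 17 16 13 16 23 20 21 20 15 21 23 77 36 22 37 89 91 91 90
w5 250 108 107 108 110 107 107 20 19 20 21 23 19 17 20 19 18 28 26 27 23 25 24 92 89 91 91 90
```

```bash
cat > rd.py <<'E'
from h import *
import sys
def edge(fn,o_T=None):
    o,K,T,img=wrist(fn); b=cv2.cvtColor(img,cv2.COLOR_RGB2GRAY)
    u0,v0=proj(K,T,o['position']); 
    e=[np.argmax([all(b[v,u:u+4]<30) for u in range(190,260)])+190 for v in range(238,256,3)]
    print(o['position'].round(4),o['wrist_force'].round(1),e,(onz(K,T,np.median(e)-.5,246,o['position'][2]+.007)*1000).round(1))
edge(sys.argv[1])
E
python3 rd.py w6; python3 - <<'E'
from h import *
# w4 ridge left edge, tool at (.5424,.318,.1428)
c=bot.capture('wrist');T=np.eye(4);T[:3,:3]=Rotation.from_quat(bot.observe()['orientation']).as_matrix();T[:3,3]=[.5424,.318,.1428]
print((onz(c['intrinsics'],T@np.array(c['hand_eye']),213.5,246,.1305)*1000).round(1))
E
```

```text
[0.5428 0.3069 0.1189] [-2.4 -0.3  9.1] [np.int64(207), np.int64(207), np.int64(207), np.int64(208), np.int64(208), np.int64(208)] [537.3 282.9 125.9]
[547.6 294.8 130.5]
```

Request:
apply_moves([
  [[0, -1.5, 0], 0, -1],
  [[0, -1.5, 0], 0, -1],
  [[0, -1.5, 0], 0, -1],
  [[0, -1.5, 0], 0, -1],
  [[0, -1.5, 0], 0, -1],
  [[0, -1.5, 0], 0, -1],
  [[0, -1.5, 0], 0, -1],
  [[0, -1.5, 0], 0, -1],
  [[0, -1.5, 0], 0, -1],
  [[0, -1.5, 0], 0, -1],
  [[0, 0, 0], 0, -1],
])

```text
clock: 13.65
position: [0.5431, 0.2919, 0.1189]
orientation: [-0.021, 1.0, 0.001, 0.002]
wrist_force: [-0.6, 0.4, 7.7]
grip_width: -0.0005
finger_force: 4.1
```

```bash
python3 rd.py w7
```

```text
[0.5431 0.2919 0.1189] [-0.6  0.4  7.7] [np.int64(208), np.int64(207), np.int64(207), np.int64(208), np.int64(208), np.int64(208)] [537.6 268.1 125.9]
```

Request:
apply_moves([
  [[0, 0, 1.5], 0, -1],
  [[0, 0, 1.5], 0, -1],
  [[0, 0, 1.5], 0, -1],
  [[0, 0, 0], 0, -1],
  [[0, 0, 0], 0, -1],
])

```text
clock: 14.12
position: [0.5418, 0.2911, 0.1205]
orientation: [-0.02, 1.0, -0.0, -0.001]
wrist_force: [0.4, 0.4, -0.0]
grip_width: 0.0001
finger_force: 0.0
```

```bash
python3 rd.py w8
```

```text
[0.5418 0.2911 0.1205] [ 0.4  0.4 -0. ] [np.int64(210), np.int64(209), np.int64(209), np.int64(209), np.int64(209), np.int64(209)] [536.3 267.9 127.5]
```

Request:
apply_moves([
  [[0, 0, 2], 0, -1],
  [[0, 0, 1.7], 0, -1],
  [[0, -1.5, 0], 0, -1],
  [[0, -1.5, 0], 0, -1],
  [[0, -1.5, 0], 0, -1],
  [[0, 0, 0], 0, -1],
  [[0, 0, 0], 0, -1],
])

```text
clock: 14.75
position: [0.5421, 0.2867, 0.1249]
orientation: [-0.02, 1.0, 0.0, -0.0]
wrist_force: [-0.0, -0.1, 0.6]
grip_width: -0.0001
finger_force: 0.0
```

```bash
python3 rd.py w9
```

```text
[0.5421 0.2867 0.1249] [-0.  -0.1  0.6] [np.int64(218), np.int64(219), np.int64(219), np.int64(219), np.int64(219), np.int64(219)] [536.4 268.4 131.9]
```

Request:
apply_moves([
  [[0, -1.5, 0], 0, -1],
  [[0, -1.5, 0], 0, -1],
  [[0, -1.5, 0], 0, -1],
  [[0, -1.5, 0], 0, -1],
  [[0, 0, 0], 0, -1],
])

```text
clock: 15.22
position: [0.5421, 0.2806, 0.125]
orientation: [-0.02, 1.0, 0.0, -0.0]
wrist_force: [-0.4, -0.2, 0.3]
grip_width: 0.0
finger_force: 0.0
```

```bash
python3 rd.py w10
```

```text
[0.5421 0.2806 0.125 ] [-0.4 -0.2  0.3] [np.int64(230), np.int64(230), np.int64(230), np.int64(230), np.int64(228), np.int64(226)] [536.2 267.8 132. ]
```

Request:
apply_moves([
  [[0, -1.5, 0], 0, -1],
  [[0, -1.5, 0], 0, -1],
  [[0, 0, 0], 0, -1],
])

```text
clock: 15.52
position: [0.5421, 0.2788, 0.1249]
orientation: [-0.021, 1.0, 0.001, 0.0]
wrist_force: [-0.1, 4.0, -1.5]
grip_width: -0.0001
finger_force: 2.3
```

```bash
python3 rd.py w11
```

```text
[0.5421 0.2788 0.1249] [-0.1  4.  -1.5] [np.int64(231), np.int64(232), np.int64(232), np.int64(231), np.int64(228), np.int64(226)] [536.1 266.5 131.9]
```

Request:
apply_moves([
  [[0, -1.5, 0], 0, -1],
  [[0, -1.5, 0], 0, -1],
  [[0, -1.5, 0], 0, -1],
  [[0, -1.5, 0], 0, -1],
  [[0, 0, 0], 0, -1],
])

```text
clock: 15.98
position: [0.5422, 0.2737, 0.1249]
orientation: [-0.021, 1.0, 0.002, 0.0]
wrist_force: [1.6, 8.3, -2.5]
grip_width: 0.0001
finger_force: 4.0
```

```bash
python3 rd.py w12
```

```text
[0.5422 0.2737 0.1249] [ 1.6  8.3 -2.5] [np.int64(232), np.int64(233), np.int64(233), np.int64(232), np.int64(228), np.int64(227)] [536.2 261.9 131.9]
```

Request:
apply_moves([
  [[0, -1, 0], 0, -1],
  [[0, -1, 0], 0, -1],
  [[0, -1, 0], 0, -1],
  [[0, 0, 0], 0, -1],
])

```text
clock: 16.37
position: [0.5422, 0.2712, 0.125]
orientation: [-0.021, 1.0, 0.002, 0.001]
wrist_force: [2.0, 9.5, -1.7]
grip_width: -0.0001
finger_force: 4.6
```

```bash
python3 rd.py w13
```

```text
[0.5422 0.2712 0.125 ] [ 2.   9.5 -1.7] [np.int64(233), np.int64(233), np.int64(233), np.int64(233), np.int64(228), np.int64(227)] [536.2 259.9 132. ]
```

Request:
apply_moves([
  [[0, -1, 0], 0, -1],
  [[0, -1, 0], 0, -1],
  [[0, -1, 0], 0, -1],
  [[0, 0, 0], 0, -1],
])

```text
clock: 16.75
position: [0.5426, 0.2675, 0.1262]
orientation: [-0.021, 1.0, 0.002, 0.001]
wrist_force: [-0.7, 5.7, 4.6]
grip_width: -0.0
finger_force: 3.2
```

```bash
python3 rd.py w14
```

```text
[0.5426 0.2675 0.1262] [-0.7  5.7  4.6] [np.int64(232), np.int64(232), np.int64(233), np.int64(233), np.int64(228), np.int64(226)] [536.6 255.7 133.2]
```

The button has popped (fz +4.6, tip lifted by 1.2 mm). I'll let it rise fully and then check that the jaw holds.

Request:
apply_moves([
  [[0, 0, 1], 0, -1],
  [[0, 0, 1], 0, -1],
  [[0, 0, 0], 0, -1],
  [[0, 0, 0], 0, -1],
])

```text
clock: 17.13
position: [0.5425, 0.2673, 0.1281]
orientation: [-0.021, 1.0, 0.001, 0.001]
wrist_force: [-0.4, 6.2, 1.8]
grip_width: 0.0
finger_force: 3.1
```

```bash
python3 rd.py w15
```

```text
[0.5425 0.2673 0.1281] [-0.4  6.2  1.8] [np.int64(232), np.int64(232), np.int64(233), np.int64(232), np.int64(228), np.int64(226)] [536.5 255.5 135.1]
```

Request:
apply_moves([
  [[0, 0, 1], 0, -1],
  [[0, 0.5, 0.5], 0, -1],
  [[0, 1, 0], 0, -1],
  [[0, 2, 0], 0, -1],
  [[0, 3, 2], 0, -1],
  [[0, 0, 15], 0, -1],
  [[0, 0, 30], 0, -1],
  [[0, 0, 35], 0, -1],
  [[0, 0, 35], 0, -1],
  [[0, 0, 35], 0, -1],
  [[0, 0, 0], 0, -1],
  [[0, 0, 0], 0, -1],
])

```text
clock: 18.18
position: [0.5427, 0.2722, 0.2837]
orientation: [-0.02, 1.0, 0.001, 0.002]
wrist_force: [0.2, 0.9, -1.0]
grip_width: -0.0001
finger_force: 0.0
```

```bash
python3 - <<'E'
from h import *
o,K,T,img=wrist('w16'); print(o['position'],o['wrist_force'].round(1))
for n,p in dict(h1=[.543,.315,.105],h2=[.543,.295,.105],h3=[.543,.275,.105],h4=[.543,.255,.105]).items(): print(n,proj(K,T,p).round())
t=save('top','t16')['img']
a=cv2.resize(cv2.cvtColor(img,cv2.COLOR_RGB2BGR)[40:290,20:353],(800,600),interpolation=cv2.INTER_CUBIC)
cv2.imwrite('pics/w16b.png',a)
E
```

```text
[0.54274351 0.27217395 0.28367077] [ 0.2  0.9 -1. ]
h1 [293. 168.]
h2 [274. 167.]
h3 [256. 167.]
h4 [238. 166.]
```

View pics/w16b.png

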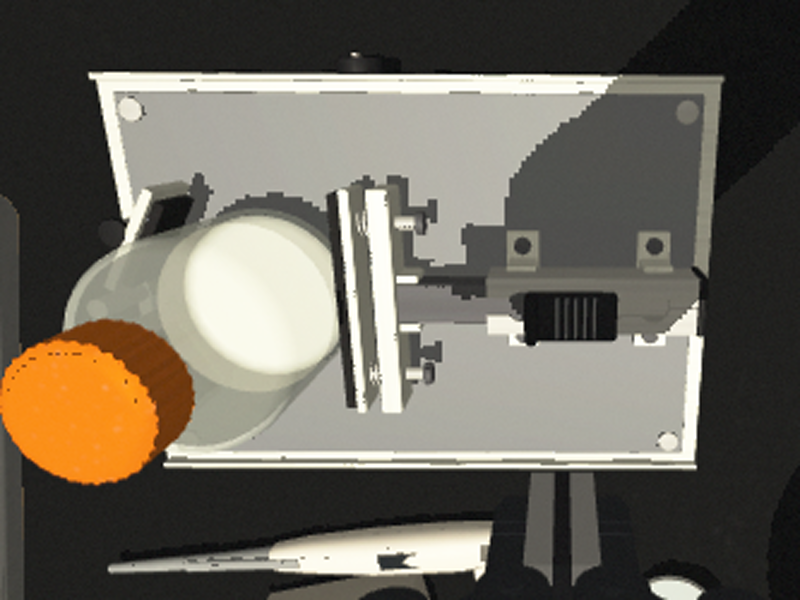

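The last picture shows the bottle in the V, with the bar pressed against it at (340,300). The thumb piece has moved by 40 mm to hole 3, and the jaw stayed put after release. I'm handing in.

```bash
python3 -c "
from workcell import bot
print(bot.job_done())"
```

```text
the job is handed in; nothing more can be done
None
```

The bottle stands upright in the cradle, with the jaw locked in the third hole and its bar pressing on the bottle; I handed the job in at about 18 s, and no verdict came back. The highest wrist force I read while pressing was about 12 N, and 10 N while pushing.

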